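# Swap in a standby relay and show the old one's blades to the inspection camera

## Robot

A 6-joint arm with a two-finger parallel gripper is mounted at the origin on the work surface. World frame = base frame: x ahead of the robot, y to its left, z up, the work surface at z = 0. Lengths are in m, angles in rad, forces in N, time in s.
With the tool pointing down it reaches from about 0.25 to 0.85 m from the base axis. Payload 12.5 kg.
Tool frame: the origin (TCP) lies at the very end of the fingers, on their centre line; the grasp point (between the pads) lies 19 mm behind it (arm.pinch_z is the distance from the TCP to the grasp point, in m); z points along the fingers, y is the direction in which the jaws open and shut (so a half turn about z gives the same grasp; the last joint's range is limited). The gripper opens to 93 mm and grips with 3 to 60 N. Pads are 15 mm wide; open, the fingers measure 128 mm over their backs; the gripper's body (75 mm by 188 mm) begins 65 mm behind the grasp point.
Start: joints at [-1.333, 0.351, 1.652, -0, 1.139, -0.085], TCP at [0.174, -0.522, 0.219] pointing down, gripper open.
Joint ranges: [-2.75, 2.75], [-0.79, 2.1], [0.01, 2.65], [-1.57, 4.71], [0.07, 3.14], [-2.87, 2.87]. Speed limits (rad/s): [2.22, 2.22, 2.79, 3.14, 3.14, 3.14].

## Interface

Orientations are given as a rotation vector (axis times angle).
In Python, from station import arm gives the robot as it stands.
- The arm moves only by the tool servo_tool, never from a script. Its argument "deltas" is a list of rows, each an object of numbers: "claw": the opening, from 0 (shut) to 1 (fully open); "x", "y", "z": the shift along the world's x, y, z in mm; "ax", "ay", "az": the turn, a rotation vector about the world's x, y, z in rad. In form: [{"claw": .., "x": .., "y": .., "z": .., "ax": .., "ay": .., "az": ..}, ...]. A call has 1 to 10 rows; each row is the pose to reach, as a shift and turn from the pose commanded when the call began; what a row does not reach only later rows make up. A row lasts 1/10 s, in which the tool goes at most 50 mm and 8.59 degrees, less where a joint would pass 70% of its speed; a pose out of reach is approached as far as the arm can. A call with a gripper value outside its range is refused whole. The fingers move at their own pace and stop on an object; the grip force is fixed at half the most. Time passes only in rows, so rows that repeat a pose let the fingers close. It gives the time, the measured TCP pose, the force and the opening at its end, in the units of the state.
- arm.get_obs(): the state, without advancing time (a new reading comes with each control period).
- arm.camera(name): name is "scene" or "side" or "wrist"; returns a dict with "color" (384x512x3 uint8, red, green, blue), "z_map" (384x512 float32, m along the optical axis (not along the pixel's ray), 0 where there is no reading), "fx", "fy", "cx", "cy" (pixels), "rvec" (rotation vector, rad) and "tvec" (3), from world to camera coordinates, as OpenCV has them; the wrist camera has in their place "hand_eye" (4x4, takes a point from camera to tool coordinates, whose origin is the TCP and whose axes are the flange's). Camera axes: x right, y down, z forward; pixel columns grow to the right and rows downward; lengths in m; the calibration is good to about 2 mm. A picture is of the moment at which its call begins: read the wrist's pose just before it.
- arm.hand_in(): hands the job in, once; it reports no verdict.
The state is a dict: "time_s": time; "joint_positions": joint angles; "joint_velocities": joint speeds; "joint_efforts": joint torques, N m; "eef_pos": TCP position; "ee_rot": TCP orientation; "force": force on the tool from outside, world axes, zero at the start; "torque": the same for the moment, N m; "grip_width": finger opening in m.
Only numpy, scipy, OpenCV 4.12 (cv2) and the standard library are available. Lean on these libraries where they do the work, as an engineer would, in place of code of your own. Each camera call takes 0.05 s, during which the arm holds its last target. There are 200 camera calls.

## Task

Plug the blue spare relay fully home, upright, into the empty black socket and let go of it; only then draw the orange relay straight up out of the other socket. Turn the orange relay so that its plug end points squarely into the lens of the tilted inspection camera, centred in front of the lens with about 8 cm between plug and glass, and finish there, still holding it raised and steady in the gripper for the inspection. Leave the screwdriver, the green bottle and the purple meter where they are.

Things in the scene. Friction and masses are not known exactly. Their poses are not given: they have to be found in the camera images.
- relay_new_center (a point): Blue plug-in relay, 60 to 130 g, standing upright and loose on the bench on its plug. Case 38 (its x) x 30 (its y) x 52 mm high; below it, centred, a black rectangular plug 28 (x) x 20 (y) x 12 mm high with brass blades let in flush. This point is the centre of the case: 38 mm above the plug's underside, 26 mm above the case's lower edge, 26 mm below the top. z is up out of the top of the case. It is symmetric: a half turn about z fits the socket equally.
- relay_new_foot (a point): Centre of the underside of the blue relay's plug (38 mm below its case centre); axes as the relay.
- relay_old_center (a point): Orange relay, same shape and sizes as the blue one, at the start seated in socket_old with the case's lower edge resting on the socket's top and its axes parallel to the socket's. This point is the centre of its case (26 mm above the socket's top while seated); z points from plug to top.
- relay_old_foot (a point): Centre of the underside of the orange relay's plug (38 mm from its case centre along -z); axes as the relay.
- socket_free_mouth (a point): The empty socket: fixed black block 70 (its x) x 46 (its y) x 30 mm high with brass screws at both x ends. This point is the centre of the hole's mouth, level with the top (30 mm above the bench). The rectangular hole is about 30.4 (x) x 22.4 (y) mm, 14 mm deep, with a 2 mm chamfer, no friction latch; the relay is home when its case rests on the socket's top (plug 12 mm deep, case centre 26 mm above this point). z up.
- socket_old_mouth (a point): The socket that holds the orange relay, same shape as the empty one; centre of its hole's mouth, level with the top. Nothing latches the relay: it lifts straight out. Which of the two places on the bench has which socket varies.
- camera_head: Head of the inspection camera: fixed black cylinder, 48 mm across and 60 mm long with a white ring round the lens, on a low stand at the left of the work, looking across the bench to the robot's right and up, its viewing axis 40 degrees from vertical. Origin: centre of the front glass, 75 mm above the bench; +z points out of the lens along the viewing axis, y is level, the head lies on the -z side.
- camera_stand: The camera's fixed stand: 85 x 85 x 12 mm steel foot, centred 35 mm along its +x; origin on the bench below the lens glass.
- socket_old: Block of the socket with the orange relay, origin at its underside centre.
- socket_free: Block of the empty socket, origin at its underside centre.
- relay_new: The blue relay; origin at the centre of its plug's underside.
- relay_old: The orange relay; origin at the centre of its plug's underside.
- screwdriver: Bystander: red-handled screwdriver lying on the bench. Leave alone.
- cleaner: Bystander: green bottle, 38 mm across, 110 mm tall, standing on the bench; origin at its underside. Leave alone.
- meter: Bystander: purple hand meter, 110 x 70 x 28 mm, lying on the bench; origin at its underside. Leave alone.
Mind the look-alikes: they are no part of the job. There is more than one size of the camera_stand; the one meant has the size given above.

How it is judged:
On the way, in this order (a step that is already met when the one before it is completed fails the run):
1. the blue relay is fully home in the empty socket and let go (z of relay_new_foot in the frame of socket_free_mouth below -0.0095 m and horizontal distance between relay_new_foot and socket_free_mouth below 0.004 m and angle between relay_new_center's own z axis and vertical below 0.06 rad and contact force between the fingers and relay_new below 0.1 N), for 0.2 s.
2. the orange relay is drawn clear of its socket in the gripper (z of relay_old_foot in the frame of socket_old_mouth above 0.01 m and contact force between the fingers and relay_old above 0.5 N), for 0.1 s.
At the end, for the whole second after the job is handed in: Blue relay released and home (2.5 mm of full depth, 4 mm of centre, 0.06 rad of upright). Orange relay at rest, held by the fingers alone, centre over 100 mm up, plug underside 50-110 mm before the lens, within 25 mm of its axis in x and y, tilted under 0.3 rad from that axis (all of step 1 and z of relay_old_foot in the frame of camera_head between 0.05 and 0.11 m and x of relay_old_foot in the frame of camera_head between -0.025 and 0.025 m and y of relay_old_foot in the frame of camera_head between -0.025 and 0.025 m and z of relay_old_center in the frame of camera_head above 0.08 m and angle between the z axis of relay_old_center and the z axis of camera_head, either way round below 0.3 rad and height (world z) of relay_old_center above 0.1 m and contact force between the fingers and relay_old above 0.5 N and contact force between relay_old and socket_old below 0.1 N and contact force between relay_old and socket_free below 0.1 N and contact force between relay_old and camera_stand below 0.1 N and contact force between relay_old and relay_new below 0.1 N and linear speed of relay_old below 0.03 m/s and angular speed of relay_old below 0.3 rad/s); the arm keeps its last pose, push and grip.
It fails at once if the orange relay leaves its socket while the blue one is not home (z of relay_old_foot in the frame of socket_old_mouth above 0.01 m and not (z of relay_new_foot in the frame of socket_free_mouth below -0.007 m and horizontal distance between relay_new_foot and socket_free_mouth below 0.006 m and angle between relay_new_center's own z axis and vertical below 0.12 rad)).
It fails at once if a bystander (screwdriver, bottle, meter) is moved by more than 30 mm or the bottle tips (distance of any of screwdriver, cleaner, meter from where it was at the start of the episode above 0.03 m or angle between cleaner's own z axis and vertical above 0.5 rad).
It also fails if it takes over 64 s, if anything falls off the work surface, if the arm or the gripper's body presses on something with over 40 N, if the wrist force passes 120 N, or if a joint passes its speed limit or range.

## Working session

There is one attempt and no reset: what is moved stays moved. The work goes in short steps, Python scripts to look and compute and a tool call to move; the robot and the scene stay as the last step left them, time stands still between calls to the robot, and variables do not carry over. Pictures are saved under pics/ and viewed, on a budget of 10 in all, crops included, one or two more only if the job needs it, and the job is handed in when it is done.

Besides the shell and the picture viewer there is one more tool, called by a JSON object that holds its "api" and its "payload". servo_tool: Moves the arm, as the interface text tells. Its arguments: {"type":"object","properties":{"deltas":{"type":"array"}},"required":["deltas"]}

```bash
mkdir -p pics; cat > h.py <<'E'
import numpy as np,cv2
from station import arm
from scipy.spatial.transform import Rotation as R
def shot(n,f=None):
    o=arm.get_obs(); c=arm.camera(n)
    if n=='wrist':
        T=np.eye(4);T[:3,:3]=R.from_rotvec(o['ee_rot']).as_matrix();T[:3,3]=o['eef_pos'];T=T@np.array(c['hand_eye'])
    else:
        E=np.eye(4);E[:3,:3]=R.from_rotvec(c['rvec']).as_matrix();E[:3,3]=np.ravel(c['tvec']);T=np.linalg.inv(E)
    v,u=np.mgrid[:384,:512];z=c['z_map']
    P=np.stack([(u-c['cx'])/c['fx']*z,(v-c['cy'])/c['fy']*z,z],-1)
    c['W']=P@T[:3,:3].T+T[:3,3]; c['W'][z==0]=np.nan; c['T']=T
    if f: cv2.imwrite('pics/'+f,cv2.cvtColor(c['color'],cv2.COLOR_RGB2BGR))
    return c
def ray(c,u,v,h):
    d=c['T'][:3,:3]@np.array([(u-c['cx'])/c['fx'],(v-c['cy'])/c['fy'],1]);o=c['T'][:3,3]
    return o+d*(h-o[2])/d[2]
E
python3 - <<'E'
from h import *
a=shot('scene');b=shot('side')
im=np.hstack([a['color'],b['color']])
cv2.imwrite('pics/a.png',cv2.cvtColor(cv2.resize(np.vstack([a['color'],b['color']]),(400,600)),cv2.COLOR_RGB2BGR))
cv2.imwrite('pics/s1.png',cv2.cvtColor(a['color'],cv2.COLOR_RGB2BGR));cv2.imwrite('pics/s2.png',cv2.cvtColor(b['color'],cv2.COLOR_RGB2BGR))
np.savez('s.npz',Wa=a['W'],Wb=b['W'],ca=a['color'],cb=b['color'])
for c in(a,b):
    hsv=cv2.cvtColor(c['color'],cv2.COLOR_RGB2HSV)
    for n,l,h in(('blue',100,125),('orange',8,20),('green',45,85),('purple',126,155)):
        m=(hsv[...,0]>=l)&(hsv[...,0]<=h)&(hsv[...,1]>110)&(hsv[...,2]>50)
        k,L,S,C=cv2.connectedComponentsWithStats(m.astype(np.uint8))
        for i in range(1,k):
            if S[i,4]>60:
                w=c['W'][L==i];print(n,S[i],np.nanpercentile(w,[3,50,97],axis=0).round(3).tolist())
    print(c['T'][:3,3],c['T'][:3,2])
E
```

```text
blue [129 137  25   8  71] [[0.532, -0.616, 0.013], [0.567, -0.603, 0.017], [0.597, -0.59, 0.02]]
blue [404 229  14  13  67] [[0.414, 0.224, 0.062], [0.435, 0.243, 0.064], [0.444, 0.254, 0.066]]
orange [  27    0  218  147 9656] [[-0.353, -1.685, -0.416], [0.347, -1.352, -0.181], [0.354, -1.265, 0.198]]
orange [322  51  50  41 843] [[-2.049, -1.523, -0.764], [-1.79, -1.378, -0.751], [-0.386, -0.59, -0.052]]
orange [ 444   80   68   63 2786] [[-2.273, -0.707, -0.764], [-1.948, -0.43, -0.752], [-1.681, -0.167, -0.739]]
orange [219  83  14  15 148] [[0.164, -0.671, 0.026], [0.179, -0.634, 0.046], [0.185, -0.606, 0.058]]
orange [124 131  27  11 143] [[0.514, -0.673, 0.004], [0.551, -0.639, 0.013], [0.587, -0.62, 0.02]]
orange [248 165  18  23 268] [[0.481, -0.189, 0.035], [0.503, -0.164, 0.067], [0.516, -0.159, 0.083]]
orange [    0   188   183   196 15447] [[0.704, -1.588, -0.758], [0.9, -0.835, -0.75], [1.116, -0.438, -0.742]]
green [470 361  42  23 532] [[0.575, 0.483, 0.008], [0.603, 0.511, 0.01], [0.635, 0.539, 0.013]]
[1.2532301  0.55841798 0.79675425] [-0.58230922 -0.5443634  -0.60380829]
blue [316  87  19  12  68] [[0.527, -0.62, 0.01], [0.559, -0.602, 0.015], [0.594, -0.587, 0.02]]
blue [276 298  16  13  99] [[0.404, 0.222, 0.061], [0.426, 0.243, 0.063], [0.439, 0.254, 0.066]]
blue [ 69 334  35  35 716] [[0.769, 0.453, 0.002], [0.796, 0.481, 0.046], [0.824, 0.508, 0.05]]
orange [    0     0   198   243 26663] [[1.816, -1.638, -0.642], [1.824, -0.612, -0.323], [1.832, -0.079, 0.099]]
orange [    0     0   448   383 23359] [[0.261, -1.862, -0.763], [1.576, -0.463, -0.753], [1.792, 0.407, -0.084]]
orange [322  83  19  12  93] [[0.511, -0.674, -0.003], [0.548, -0.636, 0.014], [0.581, -0.62, 0.02]]
orange [300 161  17  22 173] [[0.474, -0.191, 0.039], [0.493, -0.163, 0.071], [0.51, -0.159, 0.083]]
[0.3023189  0.64993167 0.98007664] [ 0.23798201 -0.59852451 -0.76493985]
```

View pics/s1.png

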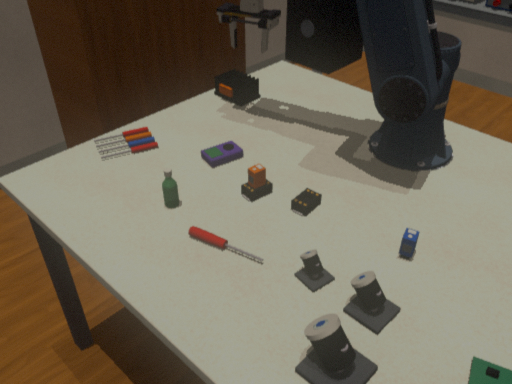

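View pics/s2.png

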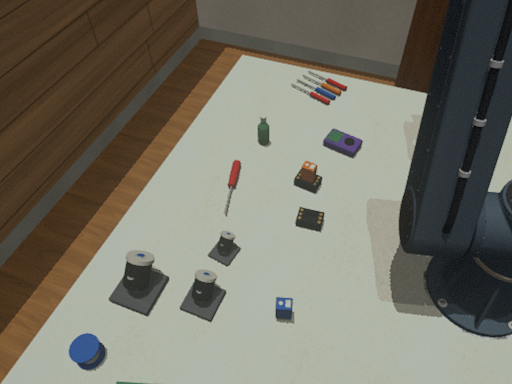

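Both views show the orange relay in its socket (scene 257,178), the empty socket (307,201), the blue relay (409,243), and three camera stands of different size (312,270; 368,300; 335,350). Next I'll measure them with a cloud from both views.

```bash
cat > m.py <<'E'
import numpy as np,cv2
s=np.load('s.npz')
P=np.vstack([s['Wa'].reshape(-1,3),s['Wb'].reshape(-1,3)]);C=np.vstack([s['ca'].reshape(-1,3),s['cb'].reshape(-1,3)]).astype(int)
src=np.repeat([0,1],len(P)//2)
k=(P[:,0]>.25)&(P[:,0]<1)&(P[:,1]>-.45)&(P[:,1]<.6)&(P[:,2]>.006)&(P[:,2]<.2)
P=P[k];C=C[k];src=src[k]
g=np.zeros((320,420),np.uint8);i=((P[:,0]-.25)/.0025).astype(int);j=((P[:,1]+.45)/.0025).astype(int)
g[i,j]=1;g=cv2.morphologyEx(g,cv2.MORPH_CLOSE,np.ones((5,5)))
n,L,S,_=cv2.connectedComponentsWithStats(g);l=L[i,j]
for q in range(1,n):
    w=P[l==q]
    if len(w)<60: continue
    lo=w[w[:,2]<.034]
    r=cv2.minAreaRect((lo[:,:2]*1000).astype(np.float32)) if len(lo)>5 else None
    print(q,len(w),w.min(0).round(3),w.max(0).round(3),'low rect mm',np.round(r[0]),np.round(r[1]),round(r[2]), np.median(C[l==q],0))
    f=lo[(lo[:,2]<.02)]
    if len(f)>5: r=cv2.minAreaRect((f[:,:2]*1000).astype(np.float32));print('    <20',np.round(r[0]),np.round(r[1]),round(r[2],1),np.percentile(w[:,2],[10,30,50,70,90]).round(3))
    c=C[l==q];t=w[(c.min(1)>100)&(w[:,2]>.03)]
    if len(t)>8:print('    white',len(t),t.mean(0).round(3),t.min(0).round(3),t.max(0).round(3), np.linalg.svd(t-t.mean(0))[2][2].round(2))
E
python3 m.py
```

```text
4 1343 [ 0.378 -0.416  0.006] [ 0.501 -0.324  0.036] low rect mm [ 440. -369.] [ 78. 116.] 76 [71. 70. 79.]
    <20 [ 440. -366.] [ 71. 116.] 79.1 [0.013 0.024 0.027 0.028 0.03 ]
6 756 [0.402 0.219 0.006] [0.451 0.257 0.068] low rect mm [426. 240.] [46. 30.] 9 [58.  71.5 81. ]
    <20 [426. 238.] [43. 30.] 14.4 [0.021 0.041 0.059 0.063 0.065]
    white 137 [0.422 0.236 0.063] [0.406 0.223 0.031] [0.444 0.257 0.068] [-0.11  0.45  0.89]
7 996 [ 0.407 -0.072  0.006] [ 0.488 -0.01   0.035] low rect mm [447. -40.] [79. 59.] 4 [58. 58. 51.]
    <20 [447. -38.] [79. 56.] 0.8 [0.012 0.02  0.027 0.029 0.031]
8 1264 [ 0.455 -0.205  0.006] [ 0.534 -0.147  0.085] low rect mm [ 495. -174.] [54. 78.] 81 [84.5 63.  49. ]
    <20 [ 495. -175.] [50. 78.] 82.4 [0.015 0.028 0.034 0.061 0.081]
    white 71 [ 0.491 -0.179  0.079] [ 0.473 -0.202  0.03 ] [ 0.527 -0.165  0.085] [ 0.35 -0.77  0.53]
12 3300 [0.567 0.217 0.006] [0.667 0.315 0.092] low rect mm [617. 272.] [ 86. 100.] 89 [71. 70. 66.]
    <20 [617. 272.] [ 86. 100.] 89.2 [0.01  0.012 0.014 0.058 0.077]
    white 441 [0.621 0.243 0.077] [0.592 0.
[... 756 characters left out ...]

18 805 [ 0.673 -0.176  0.006] [0.736 0.018 0.03 ] low rect mm [702. -78.] [ 31. 199.] 13 [138.  62.  54.]
    <20 [702. -78.] [ 31. 199.] 12.5 [0.012 0.016 0.02  0.023 0.025]
19 5744 [0.724 0.232 0.006] [0.839 0.357 0.117] low rect mm [781. 302.] [109. 115.] 90 [65. 66. 62.]
    <20 [781. 302.] [109. 115.] 89.9 [0.013 0.015 0.044 0.08  0.101]
    white 895 [0.783 0.266 0.099] [0.747 0.232 0.059] [0.816 0.314 0.117] [ 0.01 -0.5   0.86]
20 753 [0.766 0.449 0.006] [0.831 0.512 0.053] low rect mm [782. 492.] [49. 26.] 59 [ 55.  88. 143.]
    <20 [782. 492.] [49. 26.] 59.4 [0.043 0.045 0.046 0.047 0.049]
    white 25 [0.818 0.495 0.047] [0.793 0.463 0.044] [0.831 0.512 0.05 ] [ 0.01 -0.01  1.  ]
```

The medium stand (foot about 86 mm, glass at about z 0.077) is the one meant. I'm moving over the blue relay for a wrist look.

{"api": "servo_tool", "payload": {"deltas": [{"claw":1,"x":10,"y":30,"z":40},{"claw":1,"x":25,"y":75,"z":60},{"claw":1,"x":40,"y":125,"z":60},{"claw":1,"x":55,"y":170,"z":60},{"claw":1,"x":70,"y":215,"z":60},{"claw":1,"x":85,"y":260,"z":60},{"claw":1,"x":100,"y":305,"z":60},{"claw":1,"x":115,"y":350,"z":60},{"claw":1,"x":130,"y":395,"z":60},{"claw":1,"x":145,"y":440,"z":60}]}}

```text
invalid input
```

{"api": "servo_tool", "payload": {"deltas": [{"claw":1,"x":20,"y":45},{"claw":1,"x":40,"y":90},{"claw":1,"x":60,"y":135},{"claw":1,"x":80,"y":180},{"claw":1,"x":90,"y":225},{"claw":1,"x":100,"y":270},{"claw":1,"x":105,"y":310},{"claw":1,"x":105,"y":320},{"claw":1,"x":105,"y":320},{"claw":1,"x":105,"y":320}]}}

```text
invalid input
```

```bash
python3 - <<'E'
from h import *
o=arm.get_obs();print(o['time_s'],o['eef_pos'],o['joint_positions'],R.from_rotvec(o['ee_rot']).as_matrix().round(3).tolist())
c=shot('wrist','w1.png');np.savez('w1.npz',W=c['W'],c=c['color'])
print(c['T'].round(3).tolist(),c['fx'])
E
```

```text
0.1 [ 0.17443791 -0.5212929   0.21818502] [-1.33259597e+00  3.51149089e-01  1.65232974e+00  4.47040212e-05
  1.13910551e+00 -8.45757082e-02] [[0.948, 0.317, -0.0], [0.317, -0.948, 0.001], [0.0, -0.001, -1.0]]
[[0.318, -0.918, -0.237, 0.239], [-0.948, -0.308, -0.078, -0.499], [-0.001, 0.249, -0.968, 0.383], [0.0, 0.0, 0.0, 1.0]] 273.9583553723301
```

View pics/w1.png

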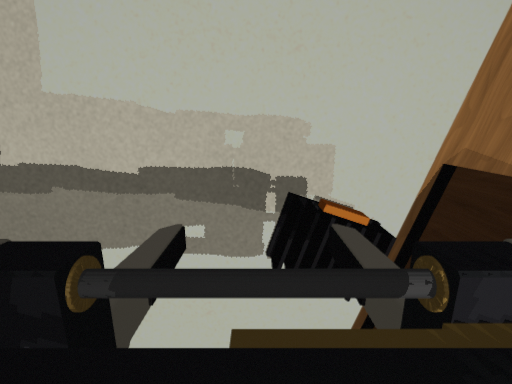

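The rows were refused; probably every field is needed. The wrist image only shows the starting place: fingers at the bottom, view ahead along tool x.

{"api": "servo_tool", "payload": {"deltas": [{"claw":1,"x":10,"y":30,"z":40,"ax":0,"ay":0,"az":0},{"claw":1,"x":25,"y":75,"z":60,"ax":0,"ay":0,"az":0},{"claw":1,"x":40,"y":120,"z":60,"ax":0,"ay":0,"az":0},{"claw":1,"x":55,"y":165,"z":60,"ax":0,"ay":0,"az":0},{"claw":1,"x":70,"y":210,"z":60,"ax":0,"ay":0,"az":0},{"claw":1,"x":85,"y":255,"z":60,"ax":0,"ay":0,"az":0},{"claw":1,"x":100,"y":300,"z":60,"ax":0,"ay":0,"az":0},{"claw":1,"x":115,"y":345,"z":60,"ax":0,"ay":0,"az":0},{"claw":1,"x":130,"y":390,"z":60,"ax":0,"ay":0,"az":0},{"claw":1,"x":145,"y":435,"z":60,"ax":0,"ay":0,"az":0}]}}

```text
time_s: 1.15
eef_pos: [0.3195, -0.0847, 0.2788]
ee_rot: [3.101, 0.504, 0.001]
force: [0.8, -1.0, -0.7]
grip_width: 0.0929
```

```bash
python3 - <<'E'
from h import *
c=shot('wrist','w2.png');np.savez('w2.npz',W=c['W'],c=c['color'],T=c['T'],K=[c['fx'],c['fy'],c['cx'],c['cy']])
E
```

```text
(no output)
```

View pics/w2.png

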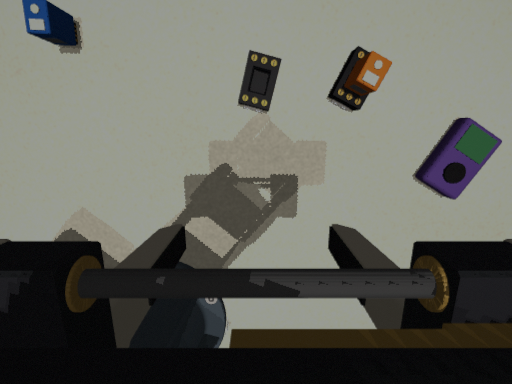

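{"api": "servo_tool", "payload": {"deltas": [{"claw":1,"x":5,"y":45,"z":0,"ax":0,"ay":0,"az":0},{"claw":1,"x":10,"y":90,"z":0,"ax":0,"ay":0,"az":0},{"claw":1,"x":20,"y":135,"z":0,"ax":0,"ay":0,"az":0},{"claw":1,"x":30,"y":180,"z":0,"ax":0,"ay":0,"az":0},{"claw":1,"x":45,"y":225,"z":0,"ax":0,"ay":0,"az":0},{"claw":1,"x":60,"y":270,"z":0,"ax":0,"ay":0,"az":0},{"claw":1,"x":60,"y":310,"z":0,"ax":0,"ay":0,"az":0},{"claw":1,"x":60,"y":310,"z":0,"ax":0,"ay":0,"az":0},{"claw":1,"x":60,"y":310,"z":0,"ax":0,"ay":0,"az":0}]}}

```text
time_s: 2.1
eef_pos: [0.3791, 0.2237, 0.2782]
ee_rot: [3.1, 0.508, -0.002]
force: [-0.2, -0.8, -0.5]
grip_width: 0.0932
```

```bash
python3 - <<'E'
from h import *
c=shot('wrist','w3.png');np.savez('w3.npz',W=c['W'],c=c['color'],T=c['T'],K=[c['fx'],c['fy'],c['cx'],c['cy']])
E
```

```text
(no output)
```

View pics/w3.png

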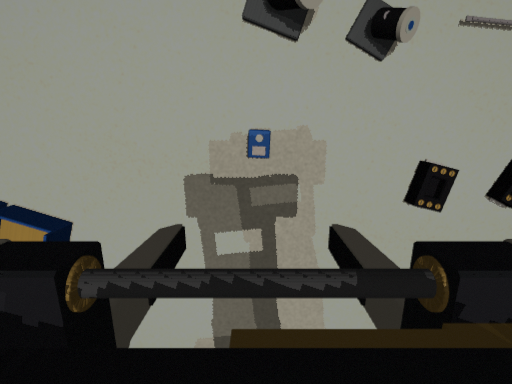

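w2 shows the empty socket at (260,80) and the orange relay at (373,72). w3 shows the blue relay at (259,144) and the free socket at (432,186).

```bash
cat > top.py <<'E'
from h import *
def rects(c,zlo,zhi,h,lo,hi,amin=60):
    """minAreaRects of blobs at height band, pixel masks cast on plane h. lo/hi xy box"""
    W=c['W'];m=(W[...,2]>zlo)&(W[...,2]<zhi)&(W[...,0]>lo[0])&(W[...,0]<hi[0])&(W[...,1]>lo[1])&(W[...,1]<hi[1])
    m=cv2.morphologyEx(m.astype(np.uint8),cv2.MORPH_CLOSE,np.ones((3,3)))
    for k in cv2.findContours(m,cv2.RETR_EXTERNAL,cv2.CHAIN_APPROX_NONE)[0]:
        if cv2.contourArea(k)<amin: continue
        p=np.array([ray(c,u,v,h)[:2] for u,v in k[:,0]])*1000
        r=cv2.minAreaRect(p.astype(np.float32));M=cv2.boxPoints(r)
        a=np.degrees(np.arctan2(*(M[1]-M[0])[::-1])),np.linalg.norm(M[1]-M[0]),np.linalg.norm(M[2]-M[1])
        print('ctr',np.round(r[0],1),'px',k[:,0].mean(0).round(),'side dir deg %.1f len %.1f other %.1f'%a)
def load(f):
    s=np.load(f);return dict(W=s['W'],color=s['c'],T=s['T'],fx=s['K'][0],fy=s['K'][1],cx=s['K'][2],cy=s['K'][3])
E
python3 - <<'E'
from top import *
for f in('w2.npz','w3.npz'):
    c=load(f);print(f)
    print('blue top');rects(c,.056,.072,.064,(.38,.2),(.48,.28))
    print('free sock');rects(c,.022,.037,.030,(.39,-.1),(.51,.01))
    print('old sock');rects(c,.022,.037,.030,(.44,-.23),(.55,-.13))
    print('orange top');rects(c,.074,.09,.082,(.44,-.23),(.55,-.13))
    hsv=cv2.cvtColor(c['color'],cv2.COLOR_RGB2HSV);W=c['W']
    m=(hsv[...,0]>15)&(hsv[...,0]<35)&(hsv[...,1]>90)&(hsv[...,2]>60)&(W[...,2]>.02)&(W[...,2]<.04)
    k,L,S,C=cv2.connectedComponentsWithStats(m.astype(np.uint8))
    q=[(C[i].round(),S[i,4],(ray(c,*C[i],.031)[:2]*1000).round(1)) for i in range(1,k) if S[i,4]>4]
    for x in q:print(x)
E
```

```text
w2.npz
blue top
ctr [423.2 232.3] px [38. 17.] side dir deg -72.1 len 34.8 other 38.0
free sock
ctr [446.1 -45.4] px [259.  80.] side dir deg -85.6 len 45.8 other 70.4
old sock
ctr [ 492.7 -176.5] px [351.  80.] side dir deg -7.9 len 71.5 other 47.1
orange top
ctr [ 492.4 -175.8] px [373.  71.] side dir deg -8.0 len 38.9 other 31.1
(array([361.,  54.]), np.int32(39), array([ 522.4, -167.3]))
(array([254.,  57.]), np.int32(41), array([472.5, -29.5]))
(array([264.,  60.]), np.int32(42), array([473.5, -43.4]))
(array([274.,  62.]), np.int32(41), array([474.9, -57.4]))
(array([340.,  92.]), np.int32(34), array([ 468.8, -159.6]))
(array([245.,  97.]), np.int32(38), array([418.9, -33.6]))
(array([349.,  97.]), np.int32(33), array([ 466.7, -173.1]))
(array([254., 100.]), np.int32(37), array([419.9, -47.7]))
(array([264., 102.]), np.int32(37), array([421. , -61.4]))
(array([357., 101.]), np.int32(34), array([ 465.1, -187.4]))
w3.npz
blue top
ctr [424.3 235.8] px [258. 144.] side dir deg -71.8 len 29.6 other 37.5
free sock
ctr [446.6 -42.4] px [434. 187.] side dir deg -85.4 len 50.7 other 69.7
old sock
ctr [ 472.  -150.1] px [507. 193.] side dir deg -58.2 len 21.3 other 44.5
orange top
(array([435., 169.]), np.int32(31), array([472.9, -28.6]))
(array([443., 171.]), np.int32(31), array([474.1, -42.5]))
(array([451., 173.]), np.int32(29), array([474.9, -56.1]))
(array([508., 198.]), np.int32(24), array([ 468.9, -158.5]))
(array([420., 202.]), np.int32(27), array([419. , -32.4]))
(array([429., 204.]), np.int32(26), array([420. , -46.9]))
(array([437., 206.]), np.int32(28), array([421.5, -60.7]))
(array([ 19., 232.]), np.int32(692), array([167.5, 554.4]))
```

Free socket at (447, -45) with yaw +4.6°, blue relay at (424.3, 235.5) with yaw 18.1°, orange relay at (492.5, -176) with yaw -8°. The tool yaw of 18.6° already suits the blue relay.

{"api": "servo_tool", "payload": {"deltas": [{"claw":1,"x":20,"y":5,"z":-40,"ax":0,"ay":0,"az":0},{"claw":1,"x":45,"y":12,"z":-85,"ax":0,"ay":0,"az":-0.01},{"claw":1,"x":45,"y":12,"z":-130,"ax":0,"ay":0,"az":-0.01},{"claw":0.8,"x":45,"y":12,"z":-175,"ax":0,"ay":0,"az":-0.01},{"claw":0.7,"x":45,"y":12,"z":-210,"ax":0,"ay":0,"az":-0.01},{"claw":0.6,"x":45,"y":12,"z":-235,"ax":0,"ay":0,"az":-0.01},{"claw":0.6,"x":45,"y":12,"z":-250,"ax":0,"ay":0,"az":-0.01},{"claw":0.6,"x":45,"y":12,"z":-251,"ax":0,"ay":0,"az":-0.01},{"claw":0.5,"x":45,"y":12,"z":-251,"ax":0,"ay":0,"az":-0.01},{"claw":0.45,"x":45,"y":12,"z":-251,"ax":0,"ay":0,"az":-0.01}]}}

```text
time_s: 3.15
eef_pos: [0.4252, 0.2352, 0.0288]
ee_rot: [-3.103, -0.488, -0.003]
force: [0.9, 0.1, 0.3]
grip_width: 0.045
```

{"api": "servo_tool", "payload": {"deltas": [{"claw":0.3,"x":0,"y":0,"z":0,"ax":0,"ay":0,"az":0},{"claw":0.2,"x":0,"y":0,"z":0,"ax":0,"ay":0,"az":0},{"claw":0.1,"x":0,"y":0,"z":0,"ax":0,"ay":0,"az":0},{"claw":0.1,"x":0,"y":0,"z":0,"ax":0,"ay":0,"az":0},{"claw":0,"x":0,"y":0,"z":0,"ax":0,"ay":0,"az":0},{"claw":0,"x":0,"y":0,"z":0,"ax":0,"ay":0,"az":0},{"claw":0,"x":0,"y":0,"z":0,"ax":0,"ay":0,"az":0}]}}

```text
time_s: 3.85
eef_pos: [0.4249, 0.2356, 0.0283]
ee_rot: [-3.103, -0.49, -0.002]
force: [-0.8, -2.0, 7.0]
grip_width: 0.0297
```

{"api": "servo_tool", "payload": {"deltas": [{"claw":0,"x":0,"y":0,"z":25,"ax":0,"ay":0,"az":0},{"claw":0,"x":0,"y":0,"z":60,"ax":0,"ay":0,"az":0},{"claw":0,"x":3,"y":-35,"z":85,"ax":0,"ay":0,"az":-0.05},{"claw":0,"x":6,"y":-75,"z":95,"ax":0,"ay":0,"az":-0.1},{"claw":0,"x":10,"y":-120,"z":95,"ax":0,"ay":0,"az":-0.15},{"claw":0,"x":14,"y":-165,"z":95,"ax":0,"ay":0,"az":-0.2},{"claw":0,"x":18,"y":-210,"z":95,"ax":0,"ay":0,"az":-0.232},{"claw":0,"x":22,"y":-255,"z":95,"ax":0,"ay":0,"az":-0.232},{"claw":0,"x":22,"y":-281,"z":95,"ax":0,"ay":0,"az":-0.232},{"claw":0,"x":22,"y":-281,"z":95,"ax":0,"ay":0,"az":-0.232}]}}

```text
time_s: 4.85
eef_pos: [0.4465, -0.0481, 0.1227]
ee_rot: [3.139, 0.122, 0.0]
force: [-0.4, -0.1, -2.1]
grip_width: 0.0295
```

{"api": "servo_tool", "payload": {"deltas": [{"claw":0,"x":0,"y":0,"z":-15,"ax":0,"ay":0,"az":0},{"claw":0,"x":0,"y":0,"z":-30,"ax":0,"ay":0,"az":0},{"claw":0,"x":0,"y":0,"z":-30,"ax":0,"ay":0,"az":0},{"claw":0,"x":0,"y":0,"z":-30,"ax":0,"ay":0,"az":0},{"claw":0,"x":0,"y":0,"z":-30,"ax":0,"ay":0,"az":0}]}}

```text
time_s: 5.35
eef_pos: [0.4469, -0.0453, 0.0933]
ee_rot: [3.139, 0.128, 0.001]
force: [0.2, 0.3, -0.9]
grip_width: 0.0299
```

```bash
python3 - <<'E'
from h import *
o=arm.get_obs();print(o['time_s'],o['eef_pos'],o['ee_rot'])
L=[]
for n in('wrist','scene','side'):
    c=shot(n);L.append(c)
    T=c['T']if n!='wrist' else c['T'];np.savez(f'b_{n}.npz',W=c['W'],c=c['color'],T=T,K=[c['fx'],c['fy'],c['cx'],c['cy']])
def crop(c):
    d=np.array([.447,-.045,.06])-c['T'][:3,3];p=d@c['T'][:3,:3];u=int(p[0]/p[2]*c['fx']+c['cx']);v=int(p[1]/p[2]*c['fy']+c['cy'])
    print(u,v);return cv2.resize(c['color'][v-37:v+38,u-50:u+50],(400,300),interpolation=cv2.INTER_CUBIC)
im=np.vstack([np.hstack([crop(L[1]),crop(L[2])]),np.hstack([cv2.resize(L[0]['color'],(400,300)),np.zeros((300,400,3),np.uint8)])])
cv2.imwrite('pics/b.png',cv2.cvtColor(im,cv2.COLOR_RGB2BGR))
E
```

```text
5.35 [ 0.44685351 -0.04527351  0.0933003 ] [3.13883074e+00 1.27658188e-01 1.37983806e-03]
306 187
309 208
```

View pics/b.png

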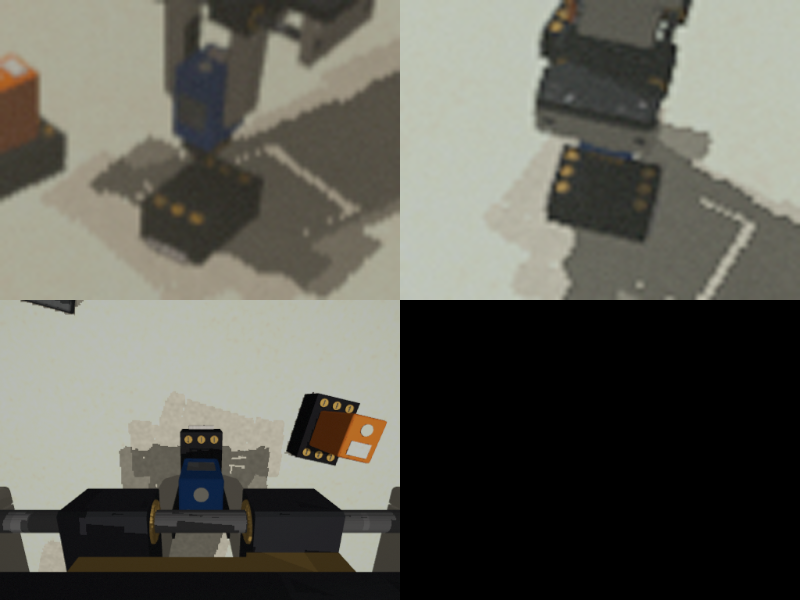

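The relay hangs upright above the socket; the wrist view shows its front face (200,490) and the three front socket screws (200,440). I'll compare them in the wrist camera alone.

```bash
python3 - <<'E'
from top import *
c=load('b_wrist.npz');W=c['W'];o=arm.get_obs();yaw=np.radians(4.66)
ex=np.array([np.cos(yaw),np.sin(yaw)]);ey=np.array([-ex[1],ex[0]]);t=o['eef_pos'][:2]
hsv=cv2.cvtColor(c['color'],cv2.COLOR_RGB2HSV)
b=(hsv[...,0]>100)&(hsv[...,0]<125)&(hsv[...,1]>110)&(W[...,2]>.07)&(W[...,2]<.16)
p=W[b];q=np.c_[(p[:,:2]-t)@ex,(p[:,:2]-t)@ey,p[:,2]]*1000
print(b.sum(),np.percentile(q,[2,10,50,90,98],axis=0).round(1))
f=q[(q[:,2]<q[:,2].max()-6)];print('front face x',np.median(f[:,0]),'y range',np.percentile(f[:,1],[2,98]),'zmin/max',q[:,2].min(),q[:,2].max(),'slope dx/dz',np.polyfit(f[:,2],f[:,0],1))
m=(hsv[...,0]>15)&(hsv[...,0]<35)&(hsv[...,1]>90)&(hsv[...,2]>60)&(W[...,2]>.02)&(W[...,2]<.04)
k,L,S,C=cv2.connectedComponentsWithStats(m.astype(np.uint8))
for i in range(1,k):
    if S[i,4]>9:
        r=ray(c,*C[i],.031)[:2];print(C[i].round(),(r*1000).round(1),((r-t)@np.c_[ex,ey]*1000).round(1),np.nanmedian(W[L==i,2]))
E
```

```text
2896 [[ -2.5 -14.1  81.3]
 [ -0.2 -12.  104.2]
 [ 13.9   0.4 127.6]
 [ 19.1  12.6 128.7]
 [ 19.3  14.6 129.2]]
front face x 18.970762058194644 y range [-14.0220794   14.45801031] zmin/max 77.01222489999745 129.73264795700533 slope dx/dz [-7.53773534e-03  1.96078057e+01]
[415. 131.] [ 523.1 -166.9] [  66.2 -127.2] 0.029473604013291826
[431. 135.] [ 521.2 -180.6] [  63.2 -140.7] 0.029649571442124878
[447. 139.] [ 519.1 -194.4] [  60.  -154.3] 0.029635172587759967
[241. 178.] [473.2 -29.6] [27.6 13.7] 0.02965242883687487
[257. 178.] [474.3 -43.3] [27.7 -0.1] 0.029582755447337628
[274. 178.] [475.3 -57.3] [ 27.5 -14.1] 0.029640107237415503
[392. 194.] [ 469.6 -159.3] [  13.5 -115.3] 0.02969732099230636
[408. 198.] [ 467.8 -173.3] [  10.5 -129.1] 0.029566794533861504
[423. 202.] [ 465.5 -186.9] [   7.2 -142.5] 0.029728326824868034
```

Relay and socket agree within 0.7 mm and in yaw. Inserting: about 47 mm down.

{"api": "servo_tool", "payload": {"deltas": [{"claw":0,"x":0.5,"y":0,"z":-15,"ax":0,"ay":0,"az":0},{"claw":0,"x":0.5,"y":0,"z":-30,"ax":0,"ay":0,"az":0},{"claw":0,"x":0.5,"y":0,"z":-34,"ax":0,"ay":0,"az":0},{"claw":0,"x":0.5,"y":0,"z":-37,"ax":0,"ay":0,"az":0},{"claw":0,"x":0.5,"y":0,"z":-40,"ax":0,"ay":0,"az":0},{"claw":0,"x":0.5,"y":0,"z":-43,"ax":0,"ay":0,"az":0},{"claw":0,"x":0.5,"y":0,"z":-45,"ax":0,"ay":0,"az":0},{"claw":0,"x":0.5,"y":0,"z":-46,"ax":0,"ay":0,"az":0},{"claw":0,"x":0.5,"y":0,"z":-47,"ax":0,"ay":0,"az":0},{"claw":0,"x":0.5,"y":0,"z":-47,"ax":0,"ay":0,"az":0}]}}

```text
time_s: 6.5
eef_pos: [0.4471, -0.0456, 0.0463]
ee_rot: [3.139, 0.127, 0.0]
force: [-3.9, 1.8, 9.8]
grip_width: 0.0298
```

{"api": "servo_tool", "payload": {"deltas": [{"claw":0.35,"x":0,"y":0,"z":0,"ax":0,"ay":0,"az":0},{"claw":0.5,"x":0,"y":0,"z":0,"ax":0,"ay":0,"az":0},{"claw":0.5,"x":0,"y":0,"z":0,"ax":0,"ay":0,"az":0},{"claw":0.55,"x":0,"y":0,"z":0,"ax":0,"ay":0,"az":0},{"claw":0.55,"x":0,"y":0,"z":15,"ax":0,"ay":0,"az":0},{"claw":0.55,"x":0,"y":0,"z":40,"ax":0,"ay":0,"az":0},{"claw":0.55,"x":-10,"y":0,"z":80,"ax":0,"ay":0,"az":0},{"claw":0.6,"x":-30,"y":-10,"z":120,"ax":0,"ay":0,"az":-0.05},{"claw":0.7,"x":-40,"y":-30,"z":150,"ax":0,"ay":0,"az":-0.1},{"claw":0.7,"x":-40,"y":-40,"z":150,"ax":0,"ay":0,"az":-0.1}]}}

```text
time_s: 7.5
eef_pos: [0.4078, -0.0869, 0.199]
ee_rot: [3.139, -0.033, 0.01]
force: [0.5, 0.3, -1.3]
grip_width: 0.0642
```

```bash
python3 - <<'E'
from top import *
o=arm.get_obs();print(o['time_s'],o['eef_pos'],o['ee_rot'])
c=shot('wrist','w5.png')
W=c['W'];hsv=cv2.cvtColor(c['color'],cv2.COLOR_RGB2HSV)
print('blue top');rects(c,.072,.09,.082,(.4,-.1),(.5,.01))
m=(W[...,0]>.41)&(W[...,0]<.48)&(W[...,1]>-.08)&(W[...,1]<-.01)&(W[...,2]>.07)
print('top z',np.median(W[m][:,2]),np.linalg.svd(W[m]-W[m].mean(0),full_matrices=False)[2][2])
print('orange top');rects(c,.072,.09,.082,(.44,-.23),(.55,-.13))
m=(hsv[...,0]>15)&(hsv[...,0]<35)&(hsv[...,1]>90)&(hsv[...,2]>60)&(W[...,2]>.02)&(W[...,2]<.04)
k,L,S,C=cv2.connectedComponentsWithStats(m.astype(np.uint8))
for i in range(1,k):
    if S[i,4]>9:print(C[i].round(),(ray(c,*C[i],.031)[:2]*1000).round(1))
E
```

```text
7.5 [ 0.40783238 -0.08687112  0.19903325] [ 3.13930986 -0.03285061  0.0095559 ]
blue top
ctr [447.2 -46. ] px [216. 158.] side dir deg -86.5 len 30.4 other 37.8
top z 0.3060195504675608 [-0.98875252  0.14671595 -0.02903254]
orange top
ctr [ 493.8 -175.6] px [345. 108.] side dir deg -7.8 len 37.8 other 31.5
[325.  85.] [ 522.9 -167.5]
[337.  85.] [ 522.8 -181. ]
[350.  86.] [ 521.2 -195.3]
[230. 130.] [474.8 -57.5]
[207. 133.] [472.9 -29.8]
[219. 131.] [474.  -43.4]
[317. 133.] [ 469.2 -159.9]
[328. 135.] [ 467.1 -173.5]
[340. 136.] [ 465.5 -187.6]
[236. 175.] [421.4 -61.9]
[214. 179.] [417.3 -34.1]
[225. 178.] [418.4 -48.1]
```

View pics/w5.png

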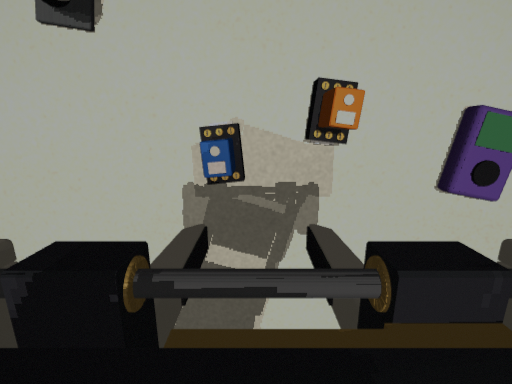

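Blue sits centred in its socket (216,158), within about 1 mm, and orange is at (345,108). I'll check the blue seating height, then grasp orange.

```bash
python3 - <<'E'
from top import *
for n in('wrist','scene','side'):
    c=shot(n);W=c['W'];hsv=cv2.cvtColor(c['color'],cv2.COLOR_RGB2HSV)
    for nm,x,y in(('blue',.447,-.0455),('orange',.494,-.1765)):
        m=(abs(W[...,0]-x)<.016)&(abs(W[...,1]-y)<.012)&(W[...,2]>.06)&(W[...,2]<.1)
        p=W[m];
        if len(p)>15:
            A=np.c_[p[:,:2]-[x,y],np.ones(len(p))];s=np.linalg.lstsq(A,p[:,2],rcond=None)[0];print(n,nm,len(p),s.round(4),np.median(p[:,2]).round(4))
E
```

```text
wrist blue 735 [-0.006   0.0041  0.0814] 0.0814
wrist orange 843 [-0.0169 -0.0019  0.0813] 0.0813
scene blue 70 [-0.0575  0.0471  0.082 ] 0.0822
scene orange 63 [-0.0205 -0.0711  0.0819] 0.0822
side blue 85 [-0.0025 -0.0313  0.0813] 0.0809
side orange 72 [-0.0773 -0.1494  0.0806] 0.0807
```

{"api": "servo_tool", "payload": {"deltas": [{"claw":0.7,"x":30,"y":-30,"z":0,"ax":0,"ay":0,"az":-0.05},{"claw":0.7,"x":60,"y":-60,"z":0,"ax":0,"ay":0,"az":-0.1},{"claw":0.7,"x":86,"y":-90,"z":-20,"ax":0,"ay":0,"az":-0.115},{"claw":0.7,"x":86,"y":-90,"z":-60,"ax":0,"ay":0,"az":-0.115},{"claw":0.65,"x":86,"y":-90,"z":-100,"ax":0,"ay":0,"az":-0.115},{"claw":0.6,"x":86,"y":-90,"z":-135,"ax":0,"ay":0,"az":-0.115},{"claw":0.6,"x":86,"y":-90,"z":-154,"ax":0,"ay":0,"az":-0.115},{"claw":0.6,"x":86,"y":-90,"z":-154,"ax":0,"ay":0,"az":-0.115},{"claw":0.5,"x":86,"y":-90,"z":-154,"ax":0,"ay":0,"az":-0.115},{"claw":0.45,"x":86,"y":-90,"z":-154,"ax":0,"ay":0,"az":-0.115}]}}

```text
time_s: 8.7
eef_pos: [0.4936, -0.1755, 0.0424]
ee_rot: [3.134, -0.21, 0.002]
force: [0.1, -0.8, 0.3]
grip_width: 0.0447
```

{"api": "servo_tool", "payload": {"deltas": [{"claw":0.3,"x":0,"y":0,"z":0,"ax":0,"ay":0,"az":0},{"claw":0.2,"x":0,"y":0,"z":0,"ax":0,"ay":0,"az":0},{"claw":0.1,"x":0,"y":0,"z":0,"ax":0,"ay":0,"az":0},{"claw":0,"x":0,"y":0,"z":0,"ax":0,"ay":0,"az":0},{"claw":0,"x":0,"y":0,"z":0,"ax":0,"ay":0,"az":0},{"claw":0,"x":0,"y":0,"z":0,"ax":0,"ay":0,"az":0}]}}

```text
time_s: 9.3
eef_pos: [0.4934, -0.1764, 0.0426]
ee_rot: [3.133, -0.21, 0.002]
force: [-3.1, -5.0, 6.5]
grip_width: 0.0296
```

{"api": "servo_tool", "payload": {"deltas": [{"claw":0,"x":0,"y":0,"z":5,"ax":0,"ay":0,"az":0},{"claw":0,"x":0,"y":0,"z":15,"ax":0,"ay":0,"az":0},{"claw":0,"x":0,"y":0,"z":30,"ax":0,"ay":0,"az":0},{"claw":0,"x":0,"y":0,"z":60,"ax":0,"ay":0,"az":0},{"claw":0,"x":0,"y":0,"z":100,"ax":0,"ay":0,"az":0},{"claw":0,"x":0,"y":0,"z":140,"ax":0,"ay":0,"az":0},{"claw":0,"x":0,"y":0,"z":180,"ax":0,"ay":0,"az":0},{"claw":0,"x":0,"y":0,"z":200,"ax":0,"ay":0,"az":0},{"claw":0,"x":0,"y":0,"z":200,"ax":0,"ay":0,"az":0}]}}

```text
time_s: 10.2
eef_pos: [0.494, -0.1759, 0.2446]
ee_rot: [3.133, -0.21, 0.008]
force: [-0.4, -0.5, -2.1]
grip_width: 0.0296
```

```bash
python3 - <<'E'
from h import *
s=np.load('s.npz')
for W,C in((s['Wa'],s['ca']),(s['Wb'],s['cb'])):
    k=(abs(W[...,0]-.62)<.04)&(abs(W[...,1]-.245)<.04)&(W[...,2]>.05)&(W[...,2]<.11)&(C.max(-1)>95)
    p=W[k];n=np.array([0,-.643,.766])
    for _ in range(5):
        c=np.median(p,0);p=p[abs((p-c)@n)<.006];n=np.linalg.svd(p-p.mean(0))[2][2];n*=np.sign(n[2])
    m=np.zeros(W.shape[:2],np.uint8);m[k]=1
    print(len(p),'mean',p.mean(0).round(4),'mid',((p.max(0)+p.min(0))/2).round(4),'ext',np.ptp(p,axis=0).round(3),'n',n.round(3))
    f=(abs(W[...,0]-.62)<.08)&(abs(W[...,1]-.27)<.07)&(W[...,2]>.0085)&(W[...,2]<.016)
    r=cv2.minAreaRect((W[f][:,:2]*1000).astype(np.float32));print('foot',np.round(r[0]),np.round(r[1]),round(r[2],1))
E
```

```text
265 mean [0.6252 0.2428 0.0776] mid [0.6211 0.2403 0.0744] ext [0.053 0.044 0.035] n [ 0.016 -0.595  0.804]
foot [622. 272.] [86. 88.] 89.3
217 mean [0.617  0.2423 0.0764] mid [0.6183 0.2387 0.0716] ext [0.052 0.044 0.036] n [-0.016 -0.591  0.806]
foot [618. 272.] [86. 85.] 88.4
```

Glass at about (0.620, 0.239, 0.075), axis (0, -0.643, 0.766). The TCP goal is (0.620, 0.172, 0.155) tilted +0.698 about x, approached from further out along the axis.

{"api": "servo_tool", "payload": {"deltas": [{"claw":0,"x":10,"y":20,"z":10,"ax":0.05,"ay":0,"az":0},{"claw":0,"x":25,"y":50,"z":20,"ax":0.13,"ay":0,"az":0},{"claw":0,"x":40,"y":80,"z":20,"ax":0.21,"ay":0,"az":0},{"claw":0,"x":55,"y":110,"z":20,"ax":0.29,"ay":0,"az":0},{"claw":0,"x":70,"y":140,"z":20,"ax":0.37,"ay":0,"az":0},{"claw":0,"x":85,"y":170,"z":20,"ax":0.45,"ay":0,"az":0},{"claw":0,"x":100,"y":200,"z":20,"ax":0.53,"ay":0,"az":0},{"claw":0,"x":115,"y":230,"z":20,"ax":0.61,"ay":0,"az":0},{"claw":0,"x":126,"y":250,"z":20,"ax":0.69,"ay":0,"az":0},{"claw":0,"x":126,"y":260,"z":15,"ax":0.698,"ay":0,"az":0}]}}

```text
time_s: 11.2
eef_pos: [0.619, 0.0851, 0.254]
ee_rot: [-2.437, 0.166, 0.064]
force: [-1.1, 0.2, -2.9]
grip_width: 0.03
```

```bash
python3 - <<'E'
from h import *
o=arm.get_obs();print(o['time_s'],o['eef_pos'],o['joint_positions'].round(2) if hasattr(o['joint_positions'],'round') else o['joint_positions']);print(R.from_rotvec(o['ee_rot']).as_matrix()[:,2])
E
```

```text
11.2 [0.61895272 0.0850962  0.25403411] [-0.22  0.52  1.47  0.69  1.39  1.27]
[-0.0021571   0.64407396 -0.76496018]
```

{"api": "servo_tool", "payload": {"deltas": [{"claw":0,"x":0,"y":20,"z":-25,"ax":0,"ay":0,"az":0},{"claw":0,"x":0,"y":40,"z":-50,"ax":0,"ay":0,"az":0},{"claw":0,"x":0,"y":60,"z":-73,"ax":0,"ay":0,"az":0},{"claw":0,"x":0,"y":75,"z":-90,"ax":0,"ay":0,"az":0},{"claw":0,"x":0,"y":84,"z":-100,"ax":0,"ay":0,"az":0},{"claw":0,"x":0,"y":87,"z":-104,"ax":0,"ay":0,"az":0},{"claw":0,"x":0,"y":87,"z":-104,"ax":0,"ay":0,"az":0},{"claw":0,"x":0,"y":87,"z":-104,"ax":0,"ay":0,"az":0},{"claw":0,"x":0,"y":87,"z":-104,"ax":0,"ay":0,"az":0},{"claw":0,"x":0,"y":87,"z":-104,"ax":0,"ay":0,"az":0}]}}

```text
time_s: 12.2
eef_pos: [0.6193, 0.1709, 0.1532]
ee_rot: [-2.439, 0.164, 0.058]
force: [-0.2, -0.1, -0.4]
grip_width: 0.03
```

```bash
python3 - <<'E'
from h import *
o=arm.get_obs();M=R.from_rotvec(o['ee_rot']).as_matrix();print(o['time_s'],o['eef_pos'],M[:,2],np.abs(o['joint_velocities']).max(),o['grip_width'])
foot=o['eef_pos']+M[:,2]*.0246;a=np.array([0,-.643,.766]);d=foot-np.array([.62,.239,.075]);print('foot',foot,'along',d@a,'off',d-(d@a)*a)
L=[shot(n) for n in('scene','side')]
def crop(c):
    d=np.array([.62,.18,.13])-c['T'][:3,3];p=d@c['T'][:3,:3];u=int(p[0]/p[2]*c['fx']+c['cx']);v=int(p[1]/p[2]*c['fy']+c['cy'])
    return cv2.resize(c['color'][v-75:v+75,u-75:u+75],(400,400),interpolation=cv2.INTER_CUBIC)
cv2.imwrite('pics/f.png',cv2.cvtColor(np.hstack([crop(c) for c in L]),cv2.COLOR_RGB2BGR))
for c in L:
    W=c['W'];hsv=cv2.cvtColor(c['color'],cv2.COLOR_RGB2HSV)
    m=(hsv[...,0]<=18)&(hsv[...,1]>130)&(hsv[...,2]>60)&(np.linalg.norm(W-[.62,.16,.17],axis=-1)<.06);p=W[m]
    if m.sum()>10:print('orange px',m.sum(),'along',np.percentile((p-[.62,.239,.075])@a,[3,97]),'x',np.percentile(p[:,0],[3,97]))
    for k,(x,y) in(('blue',(.447,-.0455)),):
        q=(abs(W[...,0]-x)<.016)&(abs(W[...,1]-y)<.012)&(W[...,2]>.06)&(W[...,2]<.1);print('blue top',q.sum(),np.median(W[q][:,2]) if q.any() else '')
E
```

```text
12.2 [0.61928729 0.17091748 0.15317253] [ 0.00107011  0.64254109 -0.76625049] 0.004276715518584062 0.02997384349557104
foot [0.61931362 0.18672399 0.13432277] along 0.07905471075314068 off [-0.00068638 -0.00144383 -0.00123314]
orange px 321 along [0.09161085 0.14240333] x [0.61229038 0.64273872]
blue top 0 
orange px 131 along [0.09250155 0.14148493] x [0.59906396 0.63437277]
blue top 89 0.08144175777355844
```

View pics/f.png

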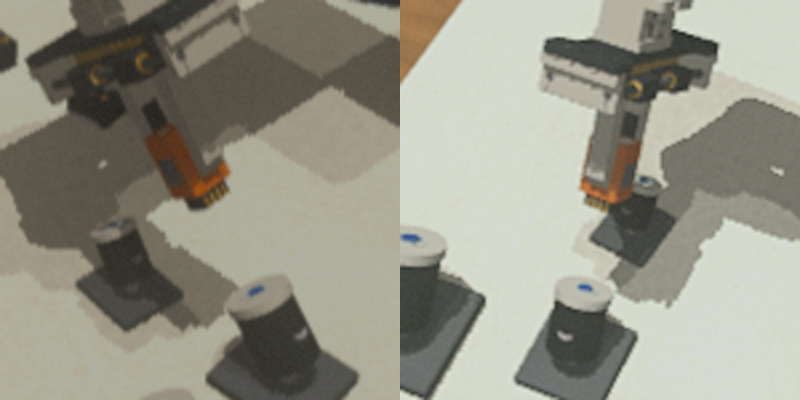

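Both crops show the held relay at (190,170) and (610,180), with its plug pointing at the medium camera's lens. The case's lower edge is about 91.5 mm from the glass, so the plug is about 79 mm away. The arm is at rest and blue is home, so I'm handing in.

```bash
python3 -c "
from station import arm
print(arm.hand_in())"
```

```text
the job is handed in; nothing more can be done
None
```

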